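# Put the shaving brush away under the roll-top cover

### The job

Put the shaving brush away in the roll-top box: roll its curved cover all the way back, lay the brush down gently (do not drop it) in the empty front compartment, lying flat and lengthwise from side to side, then roll the cover fully closed over it again. Leave the jar, the mirror and the tumbler where they stand.

Things in the scene. Friction and masses are not known exactly. Their poses are not given: they have to be found in the camera images.
- rollbox: White plastic roll-top box fixed on the ledge, half-round in side view: 320 mm deep (x), 248 wide (y), 173 high. Origin: centre of its underside; front is -x, z up. The cover turns about the axis parallel to y through (0, 0, 12 mm). Round end panels at y = +-116 to 124 mm rise to z = 173 mm. Behind the front compartment a tin and a dark box are fixed under a rear shell (x above 0).
- cover (a joint): Slatted white cover, 230 mm wide, outer radius 152 mm about its axis. Angle in rad: 0 closed (down in front), growing as it rolls up and back, 1.48 fully open at the stop, which leaves the front compartment clear from above. May start a little ajar. Stays where left: about 3 N at the bar moves it.
- compartment (a point): Centre of the floor of the empty front compartment: 8 mm above the ledge, at x = -92 mm of the box; axes as the box. Free 89 mm along x and 228 mm along y. In front a sill 16 mm thick stands 10 mm above this floor, behind a rib 4 mm thick stands 14 mm above it; gripper fingers must stay between them or above.
- cover_bar (a point): Middle of the cover's round steel pull bar: 12 mm thick, 110 mm long along the box's y, on a 12 mm post at each end, 190 mm from the cover's axis, its centre 38 mm off the slats. It lies at 22 deg + cover angle above the front: closed at x -176, z 83 mm of the box, open at x 55, z 194. Pinch it from above, one finger behind it; it may turn between the fingers.
- brush_center (a point): Centre of the loose shaving brush (60 g, 105 mm long, lying on the ledge), 14 mm above its underside. Its x axis runs along it to the bristles, z up. Grey handle of 28 x 28 mm square section from x = -52 to +7 mm, then a steel collar and black bristles up to 27 mm thick to x = +52 mm. Grip it by the handle.
- jar: Bystander: transparent jar with a red twist cap, 60 mm wide, 68 mm high, loose; origin at the centre of its underside.
- mirror: Bystander: small round mirror on a steel foot, 90 mm wide, 157 mm high, loose; origin at the centre of its underside.
- tumbler: Bystander: white ceramic tumbler, 68 mm wide, 90 mm high, loose; origin at the centre of its underside.
There are look-alikes about, which are no part of the job. Of the things that look like the part that bears brush_center, the larger one is meant.

How it is judged:
On the way, in this order (a step that is already met when the one before it is completed fails the run):
1. the cover is rolled back (past 1.25 rad) (value of joint cover above 1.25 rad), for 0.2 s.
2. the brush lies flat and lengthwise in the front compartment, released and at rest, while the cover is still open (past 0.9 rad) (x of brush_center in the frame of rollbox between -0.136 and -0.048 m and y of brush_center in the frame of rollbox between -0.07 and 0.07 m and z of brush_center in the frame of rollbox between 0.012 and 0.032 m and angle between the x axis of brush_center and the y axis of rollbox, either way round below 0.4 rad and value of joint cover above 0.9 rad and contact force between the fingers and brush below 0.1 N and linear speed of brush below 0.03 m/s), for 0.2 s.
At the end, for the whole second after the job is handed in: The cover is closed (within 0.05 rad, about 6 mm at its edge) and still; the brush rests flat in the front compartment, its centre between sill and rib and within 70 mm of the middle sideways, its length within 0.4 rad of the box's y axis (x of brush_center in the frame of rollbox between -0.136 and -0.048 m and y of brush_center in the frame of rollbox between -0.07 and 0.07 m and z of brush_center in the frame of rollbox between 0.012 and 0.032 m and angle between the x axis of brush_center and the y axis of rollbox, either way round below 0.4 rad and value of joint cover below 0.05 rad and linear speed of brush below 0.02 m/s and velocity of joint cover below 0.05 rad/s); the robot touches nothing.
It fails at once if the jar, the mirror or the tumbler is moved more than 30 mm or tipped (distance of any of jar, mirror, tumbler from where it was at the start of the episode above 0.03 m or angle between any of jar, mirror, tumbler's own z axis and vertical above 0.5 rad).
It fails at once if the brush is dropped into the box (faster than 0.6 m/s within 60 mm of the ledge, over the box) (linear speed of brush above 0.6 m/s and z of brush_center in the frame of rollbox below 0.06 m and x of brush_center in the frame of rollbox between -0.15 and 0.15 m and y of brush_center in the frame of rollbox between -0.12 and 0.12 m).
It also fails if it takes over 67 s, if anything falls off the work surface, if the arm or the gripper's body presses on something with over 40 N, if the wrist force passes 120 N, or if a joint passes its speed limit or range.

### The arm

A 6-joint arm with a two-finger parallel gripper is mounted at the origin on the work surface. World frame = base frame: x ahead of the robot, y to its left, z up, the work surface at z = 0. Lengths are in m, angles in rad, forces in N, time in s.
With the tool pointing down it reaches from about 0.25 to 0.775 m from the base axis. Payload 4 kg.
Tool frame: the origin (TCP) lies at the very end of the fingers, on their centre line; the grasp point (between the pads) lies 19 mm behind it; z points along the fingers, x is the direction in which the jaws open and shut, and the axes are right-handed (so a half turn about z gives the same grasp; the last joint's range is limited). The gripper opens to 94 mm and grips with 3 to 60 N. Pads are 16 mm wide; open, the fingers measure 119 mm over their backs; the gripper's body (75 mm by 177 mm) begins 78 mm behind the grasp point.
Start: joints at [-1.345, 0.087, 1.371, -0, 1.684, -0.103], TCP at [0.178, -0.521, 0.206] pointing down, gripper open.
Joint ranges: [-3.1, 3.1], [-0.76, 2.03], [0.27, 2.55], [-1.08, 4.22], [0.17, 2.65], [-2.57, 2.57]. Speed limits (rad/s): [2.79, 2.79, 3.14, 3.14, 3.14, 3.14].

### API

Orientations are given as a 3x3 rotation matrix whose columns are the frame's x, y, z axes.
In Python, from bench import telemetry, cams, ticket gives the robot as it stands.
- The arm moves only by the tool move_arm, never from a script. Its argument "commands" is a list of rows, each an object with "jaw": the closure, from 0 (fully open) to 1 (shut); "translation": the shift along the tool's x, y, z in m, a list of three; "angular": the turn, a rotation vector about the tool's x, y, z in degrees, a list of three. In form: [{"jaw": jaw, "translation": [x, y, z], "angular": [rx, ry, rz]}, ...]. A call has 1 to 20 rows; each row is the pose to reach, as a shift and turn from the pose commanded when the call began, along the tool's axes at that moment; what a row does not reach only later rows make up. A row lasts 1/12 s, in which the tool goes at most 41.7 mm and 7.16 degrees, less where a joint would pass 70% of its speed; a pose out of reach is approached as far as the arm can. A call with a gripper value outside its range is refused whole. The fingers move at their own pace and stop on an object; the grip force is fixed at half the most. Time passes only in rows, so rows that repeat a pose let the fingers close. It gives the time, the measured TCP pose, the force and the opening at its end, in the units of the state.
- telemetry.get_obs(): the state, without advancing time (a new reading comes with each control period).
- cams.camera(name): name is "side" or "top" or "wrist"; returns a dict with "color" (480x640x3 uint8, red, green, blue), "depth" (480x640 float32, m along the optical axis (not along the pixel's ray), 0 where there is no reading), "fx", "fy", "cx", "cy" (pixels), "R" (3x3) and "t" (3): a world point X has camera coordinates R X + t. Camera axes: x right, y down, z forward; pixel columns grow to the right and rows downward; lengths in m; the calibration is good to about 2 mm. A picture is of the moment at which its call begins.
- ticket.hand_in(): hands the job in, once; it reports no verdict.
The state is a dict: "t": time; "joint_positions": joint angles; "qd": joint speeds; "joint_efforts": joint torques, N m; "eef_pos": TCP position; "tool_rot": TCP orientation; "contact_force": force on the tool from outside, world axes, zero at the start; "moment": the same for the moment, N m; "finger_gap": finger opening in m.
Only numpy, scipy, OpenCV 4.12 (cv2) and the standard library are available. Lean on these libraries where they do the work, as an engineer would, in place of code of your own. Each camera call takes 0.05 s, during which the arm holds its last target.

## Working session

There is one attempt and no reset: what is moved stays moved. The work goes in short steps, Python scripts to look and compute and a tool call to move; the robot and the scene stay as the last step left them, time stands still between calls to the robot, and variables do not carry over. Pictures are saved under pics/ and viewed, and the job is handed in when it is done.

Besides the shell and the picture viewer there is one more tool, called after "Emit:" as a command line: name --argument value ..., lists and objects as JSON in quotes. move_arm: Moves the arm, as the interface text tells. Its arguments: {"type":"object","properties":{"commands":{"type":"array","items":{"type":"object","properties":{"jaw":{"type":"number"},"translation":{"type":"array","items":{"type":"number"}},"angular":{"type":"array","items":{"type":"number"}}}}}},"required":["commands"]}

```bash
ls; mkdir -p pics; python3 - <<'E'
from bench import telemetry,cams
import cv2,pickle
o=telemetry.get_obs();print(o)
for n in ["side","top","wrist"]:
    c=cams.camera(n);pickle.dump(c,open(f"pics/{n}0.pkl","wb"))
    cv2.imwrite(f"pics/{n}0.png",c["color"][:,:,::-1]);print(n,c["R"],c["t"],c["fx"],c["cx"],c["cy"])
E
```

```text
pics
{'t': 0.0, 'joint_positions': array([-1.34509156e+00,  8.79715867e-02,  1.37223542e+00, -2.90417393e-05,
        1.68361792e+00, -1.03111731e-01]), 'qd': array([ 2.73080885e-03,  9.48143640e-04, -2.21732181e-06,  4.31892916e-04,
        1.03656636e-04,  6.20921335e-04]), 'joint_efforts': array([-1.97444111e-03, -3.40181100e+01, -3.02427471e+01,  7.15952972e-02,
        3.31034989e-02, -1.76151698e-04]), 'eef_pos': array([ 0.17746346, -0.51999992,  0.20430469]), 'tool_rot': array([[ 3.22919510e-01, -9.46426284e-01, -5.27692125e-04],
       [-9.46423820e-01, -3.22919878e-01,  2.16919339e-03],
       [-2.22338392e-03, -2.01054468e-04, -9.99997508e-01]]), 'contact_force': array([-0.31927451,  0.40199725, -1.20190871]), 'moment': array([-0.01389442,  0.04415941,  0.04435354]), 'finger_gap': 0.0940965574293741}
side [[ 9.86125815e-01  1.65997787e-01 -7.81666534e-04]
 [ 1.57341082e-01 -9.36180028e-01 -3.14341755e-01]
 [-5.29118162e-02  3.09857531e-01 -9.49309565e-01]] [-0.57284875 -0.05665427  1.31221178] 551.1381159428457 315.54627983029434 236.23595214553217
top [[-0.0838072  -0.99648108  0.00134711]
 [-0.97367229  0.08160117 -0.21284622]
 [ 0.21198731 -0.01914969 -0.97708478]] [0.03780628 0.58537395 0.91416151] 484.0151618273011 319.5566379503 239.73599600953293
wrist [[ 0.32217392 -0.94667829 -0.00204533]
 [-0.91222696 -0.31102555  0.26665536]
 [-0.25307299 -0.0840436  -0.96378978]] [-0.54879487 -0.02738913  0.39109403] 429.6036698873128 314.17266063837485 242.50540726701732
```

View pics/side0.png

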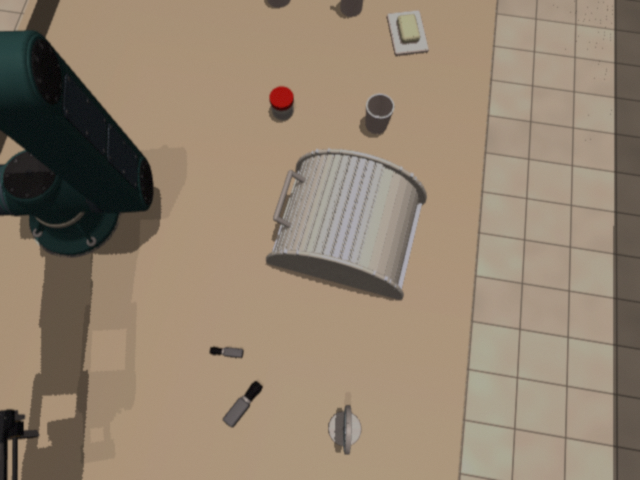

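View pics/top0.png

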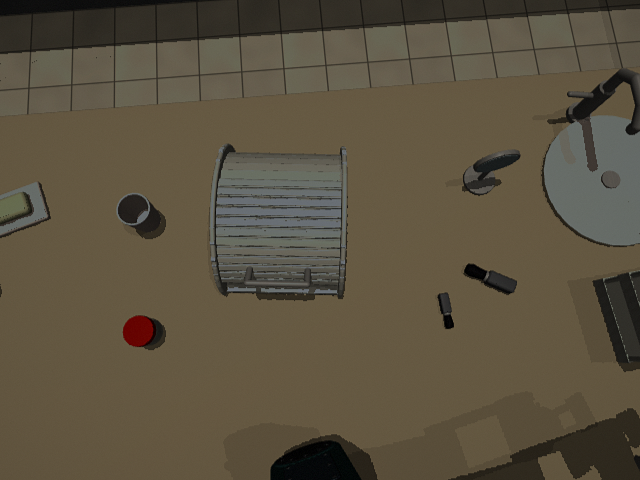

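View pics/wrist0.png

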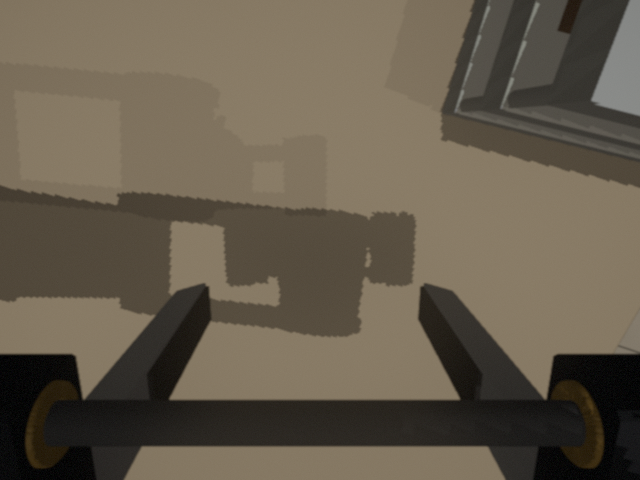

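Side view: box at (345,220) with its bar at (288,198). Two brush candidates: a small one at side (227,352) / top (446,311), and a large one at side (243,404) / top (491,278). I choose the larger and check it in a crop.

```bash
cat > h.py <<'E'
import numpy as np,cv2
def cloud(c):
    d=c["depth"];v,u=np.mgrid[0:480,0:640]
    P=np.stack([(u-c["cx"])/c["fx"]*d,(v-c["cy"])/c["fy"]*d,d],-1)
    W=(P-c["t"])@c["R"]
    W[d==0]=np.nan
    return W
def ray(c,u,v,z):
    D=c["R"].T@np.array([(u-c["cx"])/c["fx"],(v-c["cy"])/c["fy"],1.]);O=-c["R"].T@c["t"]
    return O+D*(z-O[2])/D[2]
def proj(c,X):
    p=c["R"]@X+c["t"];return c["fx"]*p[0]/p[2]+c["cx"],c["fy"]*p[1]/p[2]+c["cy"]
E
python3 - <<'E'
import pickle,numpy as np,cv2
from h import *
S=pickle.load(open("pics/side0.pkl","rb"));T=pickle.load(open("pics/top0.pkl","rb"))
a=cv2.resize(S["color"][330:440,190:290],None,fx=4,fy=4,interpolation=2);b=cv2.resize(T["color"][240:350,420:530],None,fx=4,fy=4,interpolation=2)
cv2.imwrite("pics/crop.png",np.hstack([a,b])[:,:,::-1])
for n,c,r in [("side",S,(190,330,290,440)),("top",T,(420,240,530,350))]:
    W=cloud(c);print(n,"ledge z",np.nanmedian(W[...,2]))
    x0,y0,x1,y1=r
    # distance to local table colour
    im=c["color"].astype(int);g=im[...,0]-im[...,2]
    m=np.zeros((480,640),np.uint8);m[y0:y1,x0:x1]=(g[y0:y1,x0:x1]<18)
    k,lab,st,cen=cv2.connectedComponentsWithStats(m)
    for i in range(1,k):
        if st[i,4]<60: continue
        vs,us=np.where(lab==i)
        P=np.array([ray(c,u,v,0.014) for u,v in zip(us,vs)])
        rect=cv2.minAreaRect((P[:,:2]*1000).astype(np.float32))
        h=W[...,2][lab==i]
        print(st[i],cen[i],rect,"h",np.nanpercentile(h,[5,50,95]))
        dark=im[vs,us].sum(1);q=np.argsort(dark)
        print(" dark end",P[q[:len(q)//4]].mean(0),"all",P.mean(0))
    # tall stuff
    Hm=W[...,2]
    m=((Hm>0.03)&(W[...,0]>0.2)&(W[...,0]<0.9)&(abs(W[...,1])<0.7)).astype(np.uint8)
    k,lab,st,cen=cv2.connectedComponentsWithStats(m)
    for i in range(1,k):
        if st[i,4]<40: continue
        Q=W[lab==i];print("tall",st[i],cen[i].round(),np.nanmin(Q,0).round(3),np.nanmax(Q,0).round(3))
E
```

```text
side ledge z -0.0008958770679895662
[210 348  33   9 227] [227.51101322 351.59471366] ((428.0201721191406, -261.4354248046875), (69.71578216552734, 17.087648391723633), 9.54978084564209) h [0.01400433 0.01783938 0.02193057]
 dark end [ 0.40463892 -0.26232735  0.014     ] all [ 0.43103513 -0.26006348  0.014     ]
[223 382  39  45 572] [241.64685315 404.76048951] ((486.060546875, -359.26776123046875), (102.19329833984375, 27.006839752197266), 61.2611083984375) h [0.02049664 0.02622623 0.0308435 ]
 dark end [ 0.50226772 -0.3304133   0.014     ] all [ 0.48426356 -0.3628298   0.014     ]
tall [341   0  22  10 166] [351.   4.] [0.534 0.663 0.03 ] [0.59  0.694 0.066]
tall [398  14  22  26 318] [408.  27.] [0.691 0.596 0.03 ] [0.75  0.677 0.041]
tall [    8    31   146   181 10533] [ 76. 119.] [ 0.2   -0.051  0.097] [0.229 0.089 0.655]
tall [269  86  25  29 570] [281. 100.] [0.407 0.32  0.031] [0.467 0.383 0.073]
tall [366  94  28  36 732] [379. 111.] [0.642 0.317 0.03 ] [0.708 0.385 0.095]
tall [  266   148   161   150 16151] [348. 218.] [ 0.476 -0.083  0.03 ] [0.814 0.195 0.176]
tall [343 
[... 820 characters left out ...]
] [ 0.859 -0.544  0.217]
tall [  209   143   138   153 17853] [278. 218.] [ 0.474 -0.077  0.03 ] [0.812 0.199 0.177]
tall [473 149  48  29 708] [496. 161.] [ 0.694 -0.415  0.032] [ 0.714 -0.327  0.162]
tall [  0 192  28  29 554] [ 13. 205.] [0.692 0.599 0.03 ] [0.751 0.656 0.039]
tall [116 193  42  37 951] [136. 211.] [0.642 0.32  0.03 ] [0.707 0.387 0.096]
tall [ 599  270   41   93 1427] [626. 305.] [ 0.296 -0.615  0.03 ] [ 0.467 -0.574  0.15 ]
tall [498 274  18  16  93] [507. 282.] [ 0.458 -0.403  0.03 ] [ 0.49  -0.371  0.034]
tall [123 315  36  32 901] [140. 331.] [0.407 0.323 0.03 ] [0.466 0.382 0.074]
tall [ 277  440   85   40 2387] [318. 463.] [ 0.2   -0.03   0.109] [0.222 0.092 0.401]
```

View pics/crop.png

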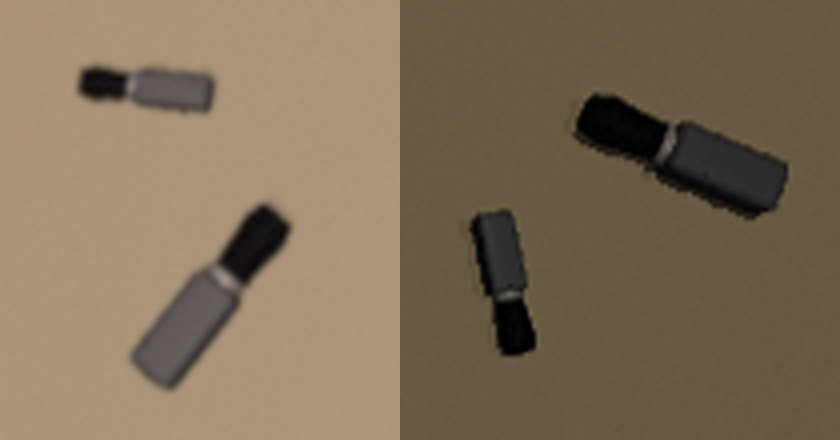

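```bash
python3 - <<'E'
import pickle,numpy as np,cv2
from h import *
Ws=[]
for n in("side","top"):
    c=pickle.load(open(f"pics/{n}0.pkl","rb"));W=cloud(c).reshape(-1,3)
    m=(W[:,2]>0.03)&(W[:,0]>0.45)&(W[:,0]<0.85)&(W[:,1]>-.1)&(W[:,1]<.22);W=W[m];Ws.append(W)
    # panels: points in the top band z>0.168
    P=W[W[:,2]>0.169]; print(n,len(P),P.mean(0))
    for W_,nm in((W,"all"),):
        print(nm,cv2.minAreaRect((W_[:,:2]*1000).astype(np.float32)))
    for zt in(.03,.1):
        Q=W[W[:,2]>zt]
        for yaw in np.deg2rad(np.arange(-12,16,2)):
            e=np.array([-np.sin(yaw),np.cos(yaw)]);s=Q[:,:2]@e
            print(round(np.rad2deg(yaw)),(np.percentile(s,99.5)-np.percentile(s,.5)).round(4),end=" | ")
        print()
np.save("pics/box.npy",np.vstack(Ws))
E
```

```text
side 204 [0.64378874 0.04974033 0.17121316]
all ((645.4935913085938, 57.93634796142578), (251.75267028808594, 316.2005615234375), 83.85650634765625)
-12 0.2665 | -10 0.2581 | -8 0.2507 | -6 0.2472 | -4 0.2521 | -2 0.2598 | 0 0.268 | 2 0.2758 | 4 0.2834 | 6 0.2908 | 8 0.2977 | 10 0.3044 | 12 0.3104 | 14 0.3164 | 
-12 0.2607 | -10 0.2548 | -8 0.2497 | -6 0.2473 | -4 0.2508 | -2 0.2562 | 0 0.2623 | 2 0.2684 | 4 0.2742 | 6 0.28 | 8 0.2852 | 10 0.2904 | 12 0.2945 | 14 0.2987 | 
top 408 [0.64301026 0.06004139 0.17218884]
all ((643.3338623046875, 59.724632263183594), (250.50611877441406, 313.4298095703125), 83.74874877929688)
-12 0.2617 | -10 0.2543 | -8 0.2486 | -6 0.2462 | -4 0.2487 | -2 0.2541 | 0 0.2605 | 2 0.2671 | 4 0.2737 | 6 0.2799 | 8 0.2859 | 10 0.2916 | 12 0.2974 | 14 0.3025 | 
-12 0.2578 | -10 0.2524 | -8 0.2481 | -6 0.2462 | -4 0.2481 | -2 0.253 | 0 0.2578 | 2 0.2631 | 4 0.2686 | 6 0.2736 | 8 0.2785 | 10 0.2832 | 12 0.2873 | 14 0.2914 |
```

```bash
python3 - <<'E'
import numpy as np
from scipy.optimize import least_squares
W=np.load("pics/box.npy");yaw=np.deg2rad(-6.1)
R=np.array([[np.cos(yaw),-np.sin(yaw)],[np.sin(yaw),np.cos(yaw)]])
L=np.c_[W[:,:2]@R,W[:,2]]  # local
print("y ext",np.percentile(L[:,1],[.3,99.7]), "x ext",np.percentile(L[:,0],[.1,.5,99.5,99.9]))
yc=np.percentile(L[:,1],[.3,99.7]).mean()
Q=L[(abs(L[:,1]-yc)<.045)]
# circle fit (algebraic, robust) with the axis at z=.012
f=lambda p:np.hypot(Q[:,0]-p[0],Q[:,2]-p[1])-p[2]
r=least_squares(f,[.64,.012,.152],loss="soft_l1",f_scale=.003);print("cyl",r.x)
x0=r.x[0]
rr=np.hypot(Q[:,0]-x0,Q[:,2]-.012);B=Q[rr>.178]
print("bar pts",len(B),B.mean(0)-[x0,yc,0],B.min(0)-[x0,yc,0],B.max(0)-[x0,yc,0])
a=np.arctan2(B[:,2]-.012,-(B[:,0]-x0));print("angle deg",np.rad2deg(np.percentile(a,[5,50,95])),"r",np.percentile(np.hypot(B[:,0]-x0,B[:,2]-.012),[5,50,95]))
P=L[L[:,2]>.169];print("panel top x",P[:,0].mean())
print("origin",R@[x0,yc])
# bar direction
rr=np.hypot(L[:,0]-x0,L[:,2]-.012);B=W[(rr>.18)];print(len(B))
b=B[:,:2];v=np.linalg.svd(b-b.mean(0))[2][0];print("bar dir",v,b.mean(0))
E
```

```text
y ext [0.00121934 0.25046508] x ext [0.48006568 0.48237583 0.77608674 0.78636853]
cyl [0.62872962 0.01953507 0.14337889]
bar pts 540 [-0.14234619 -0.00078774  0.13578513] [-0.14871663 -0.04493441  0.12536742] [-0.13612461  0.04484473  0.14135519]
angle deg [39.40574259 41.16681792 42.23705321] r [0.18248856 0.18942775 0.19263459]
panel top x 0.6336121545694857
origin [0.63854222 0.05831831]
731
bar dir [-0.10649654 -0.99431307] [0.49725576 0.07367773]
```

```bash
python3 - <<'E'
import numpy as np
from scipy.optimize import least_squares
W=np.load("pics/box.npy");yaw=np.deg2rad(-6.1)
R=np.array([[np.cos(yaw),-np.sin(yaw)],[np.sin(yaw),np.cos(yaw)]])
L=np.c_[W[:,:2]@R,W[:,2]];yc=.1258
Q=L[(abs(L[:,1]-yc)<.1)]
for z0,z1 in((.05,.08),(.08,.11),(.11,.13),(.13,.15),(.15,.158)):
  for s in("front","rear"):
    q=Q[(Q[:,2]>z0)&(Q[:,2]<z1)];q=q[(q[:,0]<.632)==(s=="front")]
    q=q[np.hypot(q[:,0]-.632,q[:,2]-.012)<.165]
    if len(q)<20: continue
    dx=np.sqrt(np.clip(.152**2-(q[:,2]-.012)**2,0,None))
    print(s,z0,len(q),"x0 if r=.152:",np.median(q[:,0]+(dx if s=="front" else -dx)).round(4))
print("zmax slats",np.percentile(Q[(abs(Q[:,0]-.632)<.02)][:,2],[50,95]))
for y in(-.12,.12):
    q=L[abs(L[:,1]-yc-y)<.008]
    for z0 in(.04,.06,.1,.13):
        p=q[abs(q[:,2]-z0)<.006]
        if len(p): print("panel",y,z0,len(p),p[:,0].min().round(4),p[:,0].max().round(4), "half-chord",np.sqrt(.161**2-(z0-.012)**2).round(3))
E
```

```text
front 0.05 263 x0 if r=.152: 0.6354
rear 0.05 389 x0 if r=.152: 0.6254
front 0.08 1579 x0 if r=.152: 0.6353
rear 0.08 1212 x0 if r=.152: 0.6247
front 0.11 2168 x0 if r=.152: 0.635
rear 0.11 1650 x0 if r=.152: 0.6229
front 0.13 3294 x0 if r=.152: 0.6349
rear 0.13 3104 x0 if r=.152: 0.6185
front 0.15 2204 x0 if r=.152: 0.6355
rear 0.15 487 x0 if r=.152: 0.621
zmax slats [0.16389693 0.16721621]
panel -0.12 0.04 203 0.4763 0.7919 half-chord 0.159
panel -0.12 0.06 211 0.4803 0.7879 half-chord 0.154
panel -0.12 0.1 243 0.4971 0.7737 half-chord 0.135
panel -0.12 0.13 262 0.5173 0.7526 half-chord 0.11
panel 0.12 0.04 55 0.4769 0.7929 half-chord 0.159
panel 0.12 0.06 61 0.4792 0.7901 half-chord 0.154
panel 0.12 0.1 121 0.496 0.7724 half-chord 0.135
panel 0.12 0.13 224 0.5161 0.7534 half-chord 0.11
```

```bash
cat >> h.py <<'E'
from scipy.spatial.transform import Rotation as Ro
YAW=np.deg2rad(-6.1);ORG=np.array([.6446,.0576,0.])
RB=Ro.from_euler("z",YAW).as_matrix()
def b2w(p): return ORG+RB@np.asarray(p,float)
def w2b(p): return RB.T@(np.asarray(p)-ORG)
def down(yaw):
    x=np.array([np.cos(yaw),np.sin(yaw),0]);z=np.array([0,0,-1.]);return np.c_[x,np.cross(z,x),z]
def bar(a): t=np.deg2rad(22)+a;return np.array([-.19*np.cos(t),0,.012+.19*np.sin(t)])
def delta(o,p,yaw):
    R=o["tool_rot"];return (R.T@(np.asarray(p)-o["eef_pos"])).round(4),np.rad2deg(Ro.from_matrix(R.T@down(yaw)).as_rotvec()).round(2)
E
python3 - <<'E'
from h import *
from bench import telemetry
o=telemetry.get_obs();b=b2w(bar(.305));print(b)
print(delta(o,b+[0,0,.08],YAW),o["t"])
E
```

```text
[0.49876946 0.07318479 0.13279142]
(array([-0.4578, -0.4957, -0.0074]), array([-6.000e-02,  8.000e-02, -6.506e+01])) 0.15
```

Emit:
move_arm --commands '[{"jaw": 0.66,"translation": [-0.02,-0.02,-0.03],"angular": [0,0,-5]},{"jaw": 0.66,"translation": [-0.458,-0.496,-0.04],"angular": [0,0,-65]},{"jaw": 0.66,"translation": [-0.458,-0.496,-0.04],"angular": [0,0,-65]},{"jaw": 0.66,"translation": [-0.458,-0.496,-0.04],"angular": [0,0,-65]},{"jaw": 0.66,"translation": [-0.458,-0.496,-0.04],"angular": [0,0,-65]},{"jaw": 0.66,"translation": [-0.458,-0.496,-0.04],"angular": [0,0,-65]},{"jaw": 0.66,"translation": [-0.458,-0.496,-0.04],"angular": [0,0,-65]},{"jaw": 0.66,"translation": [-0.458,-0.496,-0.04],"angular": [0,0,-65]},{"jaw": 0.66,"translation": [-0.458,-0.496,-0.04],"angular": [0,0,-65]},{"jaw": 0.66,"translation": [-0.458,-0.496,-0.04],"angular": [0,0,-65]},{"jaw": 0.66,"translation": [-0.458,-0.496,-0.04],"angular": [0,0,-65]},{"jaw": 0.66,"translation": [-0.458,-0.496,-0.04],"angular": [0,0,-65]},{"jaw": 0.66,"translation": [-0.458,-0.496,-0.04],"angular": [0,0,-65]},{"jaw": 0.66,"translation": [-0.458,-0.496,-0.04],"angular": [0,0,-65]},{"jaw": 0.66,"translation": [-0.458,-0.496,-0.04],"angular": [0,0,-65]},{"jaw": 0.66,"translation": [-0.458,-0.496,-0.04],"angular": [0,0,-65]},{"jaw": 0.66,"translation": [-0.458,-0.496,-0.04],"angular": [0,0,-65]},{"jaw": 0.66,"translation": [-0.458,-0.496,-0.04],"angular": [0,0,-65]},{"jaw": 0.66,"translation": [-0.458,-0.496,-0.04],"angular": [0,0,-65]},{"jaw": 0.66,"translation": [-0.458,-0.496,-0.04],"angular": [0,0,-65]}]'

```text
t: 1.82
eef_pos: [0.4987, 0.0724, 0.2452]
tool_rot: [[0.994, -0.108, -0.001], [-0.108, -0.994, -0.001], [-0.001, 0.001, -1.0]]
contact_force: [-0.7, 1.3, 0.1]
finger_gap: 0.0322
```

```bash
python3 - <<'E'
from h import *
from bench import telemetry,cams
o=telemetry.get_obs();b=b2w(bar(.305))
print(o["t"],o["eef_pos"],o["finger_gap"],delta(o,b+[0,0,-.016],YAW))
c=cams.camera("wrist");im=c["color"][:,:,::-1].copy()
for y in(-.055,0,.055):
    u,v=proj(c,b2w(bar(.305)+[0,y,0]));cv2.circle(im,(int(u),int(v)),4,(0,0,255),-1)
cv2.imwrite("pics/w1.png",im)
E
```

```text
1.8167 [0.49867269 0.07239477 0.24515576] 0.032160886124893893 (array([ 1.000e-04, -9.000e-04,  1.284e-01]), array([ 0.05,  0.05, -0.08]))
```

View pics/w1.png

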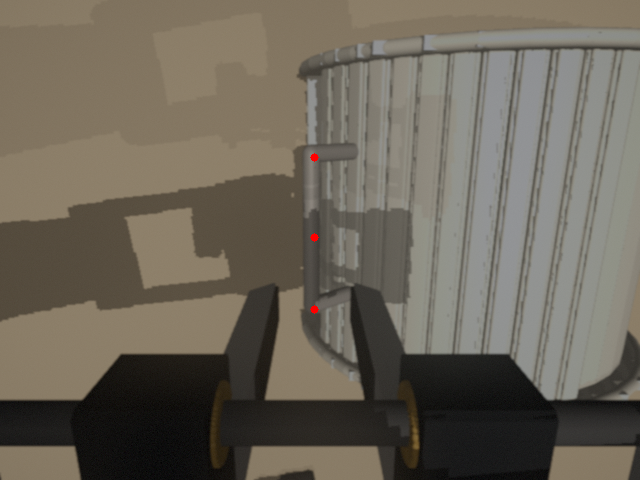

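The wrist view shows the bar (311,240) midway between the fingers and the projected bar points on it, within 2 mm. Descend and pinch.

Emit:
move_arm --commands '[{"jaw": 0.66,"translation": [-0.001,0,0.035],"angular": [0,0,0]},{"jaw": 0.66,"translation": [-0.001,0,0.065],"angular": [0,0,0]},{"jaw": 0.66,"translation": [-0.001,0,0.09],"angular": [0,0,0]},{"jaw": 0.66,"translation": [-0.001,0,0.11],"angular": [0,0,0]},{"jaw": 0.66,"translation": [-0.001,0,0.12],"angular": [0,0,0]},{"jaw": 0.66,"translation": [-0.001,0,0.127],"angular": [0,0,0]},{"jaw": 0.66,"translation": [-0.001,0,0.127],"angular": [0,0,0]}]'

```text
t: 2.45
eef_pos: [0.4974, 0.0723, 0.1177]
tool_rot: [[0.994, -0.109, -0.002], [-0.109, -0.994, -0.0], [-0.002, 0.0, -1.0]]
contact_force: [-1.0, 0.5, -0.7]
finger_gap: 0.0321
```

Emit:
move_arm --commands '[{"jaw": 0.9,"translation": [0,0,0],"angular": [0,0,0]},{"jaw": 1,"translation": [0,0,0],"angular": [0,0,0]},{"jaw": 1,"translation": [0,0,0],"angular": [0,0,0]},{"jaw": 1,"translation": [0,0,0],"angular": [0,0,0]},{"jaw": 1,"translation": [0,0,0],"angular": [0,0,0]}]'

```text
t: 2.87
eef_pos: [0.4964, 0.0734, 0.1199]
tool_rot: [[0.994, -0.107, -0.004], [-0.107, -0.994, 0.0], [-0.004, 0.0, -1.0]]
contact_force: [-6.6, -0.2, 5.7]
finger_gap: 0.011
```

```bash
python3 - <<'E'
from h import *
from bench import telemetry,cams
o=telemetry.get_obs()
print(o["t"],o["eef_pos"],o["contact_force"],o["finger_gap"],w2b(o["eef_pos"]),bar(.305))
cv2.imwrite("pics/s2.png",cv2.resize(cams.camera("side")["color"][130:310,240:440],None,fx=3,fy=3)[:,:,::-1])
# arc as tool-frame shifts relative to the start, from .305 to 1.46
p=w2b(o["eef_pos"]);a0=.305
for a in np.linspace(a0,1.47,15)[1:]:
    d=RB@(bar(a)-bar(a0));print(np.round(a,3),(o["tool_rot"].T@d).round(4))
E
```

```text
2.8667 [0.49640592 0.07339954 0.11993725] [-6.62763102 -0.19273184  5.70468013] 0.01098095218351533 [-1.49033922e-01 -3.76249965e-05  1.19937250e-01] [-0.14666094  0.          0.13279142]
0.388 [ 0.0105 -0.     -0.0118]
0.471 [ 0.022  -0.     -0.0227]
0.555 [ 0.0343 -0.     -0.0326]
0.638 [ 0.0474 -0.     -0.0415]
0.721 [ 0.0612 -0.     -0.0492]
0.804 [ 0.0755 -0.     -0.0557]
0.888 [ 0.0904 -0.     -0.0611]
0.971 [ 0.1057 -0.     -0.0652]
1.054 [ 1.212e-01 -1.000e-04 -6.800e-02]
1.137 [ 1.37e-01 -1.00e-04 -6.95e-02]
1.22 [ 1.528e-01 -1.000e-04 -6.960e-02]
1.304 [ 1.686e-01 -1.000e-04 -6.850e-02]
1.387 [ 1.842e-01 -1.000e-04 -6.610e-02]
1.47 [ 1.995e-01 -1.000e-04 -6.230e-02]
```

View pics/s2.png

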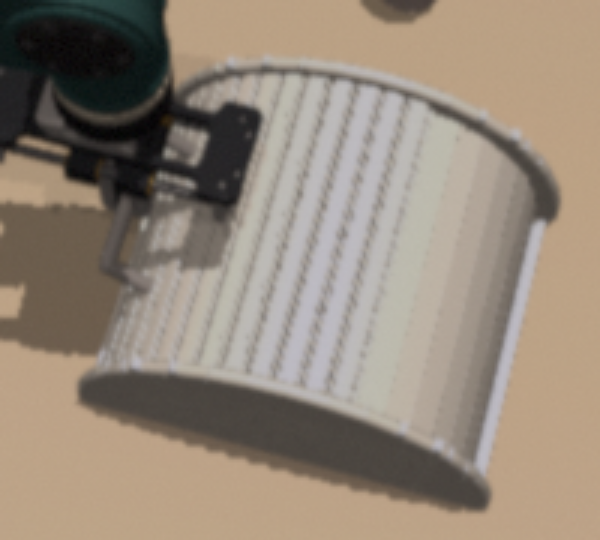

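The fingers are on the bar, gap 11 mm. Roll the cover up along the arc.

Emit:
move_arm --commands '[{"jaw": 1,"translation": [0.0105,0,-0.0118],"angular": [0,0,0]},{"jaw": 1,"translation": [0.022,0,-0.0227],"angular": [0,0,0]},{"jaw": 1,"translation": [0.0343,0,-0.0326],"angular": [0,0,0]},{"jaw": 1,"translation": [0.0474,0,-0.0415],"angular": [0,0,0]},{"jaw": 1,"translation": [0.0612,0,-0.0492],"angular": [0,0,0]},{"jaw": 1,"translation": [0.0755,0,-0.0557],"angular": [0,0,0]},{"jaw": 1,"translation": [0.0904,0,-0.0611],"angular": [0,0,0]},{"jaw": 1,"translation": [0.1057,0,-0.0652],"angular": [0,0,0]}]'

```text
t: 3.58
eef_pos: [0.6029, 0.0617, 0.1865]
tool_rot: [[0.994, -0.107, -0.0], [-0.107, -0.994, -0.001], [-0.0, 0.001, -1.0]]
contact_force: [-4.0, -0.9, 2.9]
finger_gap: 0.0112
```

Emit:
move_arm --commands '[{"jaw": 1,"translation": [0.0155,0,-0.0028],"angular": [0,0,0]},{"jaw": 1,"translation": [0.0313,0,-0.0043],"angular": [0,0,0]},{"jaw": 1,"translation": [0.0471,0,-0.0044],"angular": [0,0,0]},{"jaw": 1,"translation": [0.0629,0,-0.0033],"angular": [0,0,0]},{"jaw": 1,"translation": [0.0785,0,-0.0009],"angular": [0,0,0]},{"jaw": 1,"translation": [0.0935,0,0.0028],"angular": [0,0,0]},{"jaw": 1,"translation": [0.0935,0,0.0028],"angular": [0,0,0]},{"jaw": 1,"translation": [0.0935,0,0.0028],"angular": [0,0,0]},{"jaw": 1,"translation": [0.0935,0,0.0028],"angular": [0,0,0]}]'

```text
t: 4.33
eef_pos: [0.6972, 0.0512, 0.1816]
tool_rot: [[0.994, -0.108, 0.003], [-0.108, -0.994, -0.001], [0.003, 0.001, -1.0]]
contact_force: [3.0, -1.6, 0.4]
finger_gap: 0.0111
```

```bash
python3 - <<'E'
from h import *
from bench import telemetry,cams
o=telemetry.get_obs()
print(o["t"],o["eef_pos"],o["contact_force"],o["finger_gap"],w2b(o["eef_pos"]),bar(1.47),bar(1.48))
cv2.imwrite("pics/s3.png",cv2.resize(cams.camera("side")["color"][100:310,240:440],None,fx=3,fy=2.8)[:,:,::-1])
E
```

```text
4.3333 [0.69718668 0.0511635  0.18156858] [ 3.0209411  -1.61992982  0.3621563 ] 0.011094971786973766 [ 0.0529729  -0.00081198  0.18156858] [0.05308727 0.         0.19443284] [0.05490891 0.         0.19389286]
```

View pics/s3.png

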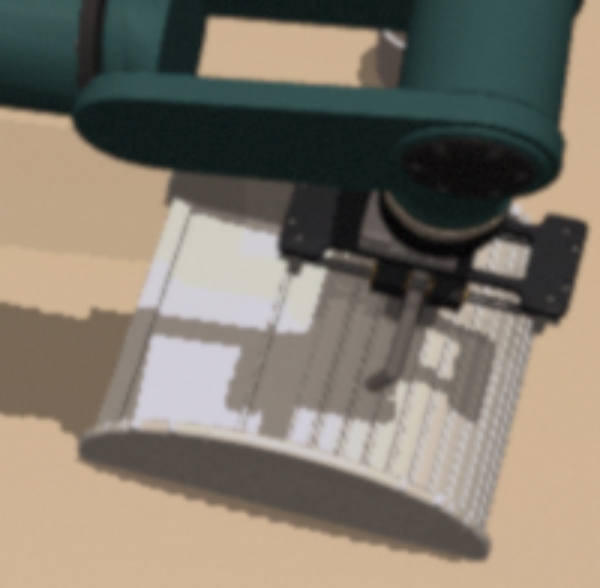

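Gap 11 mm, cover at about 1.47 rad. Release and lift.

Emit:
move_arm --commands '[{"jaw": 0.66,"translation": [0,0,0],"angular": [0,0,0]},{"jaw": 0.66,"translation": [0,0,0],"angular": [0,0,0]},{"jaw": 0.66,"translation": [0,0,0],"angular": [0,0,0]},{"jaw": 0.66,"translation": [0,0,-0.02],"angular": [0,0,0]},{"jaw": 0.66,"translation": [0,0,-0.05],"angular": [0,0,0]},{"jaw": 0.5,"translation": [0,0,-0.08],"angular": [0,0,0]},{"jaw": 0.4,"translation": [-0.04,0,-0.08],"angular": [0,0,0]}]'

```text
t: 4.97
eef_pos: [0.6655, 0.0554, 0.2652]
tool_rot: [[0.994, -0.109, 0.014], [-0.109, -0.994, 0.0], [0.014, -0.002, -1.0]]
contact_force: [0.9, -0.2, 1.1]
finger_gap: 0.042
```

```bash
python3 - <<'E'
from h import *
from bench import telemetry
o=telemetry.get_obs()
th=np.deg2rad(61.5);g=np.array([.486-.02*np.cos(th),-.359-.02*np.sin(th),.14])
print(o["t"],o["eef_pos"],o["finger_gap"],g,delta(o,g,th-np.pi/2))
E
```

```text
4.9667 [0.66547007 0.05541655 0.26516296] 0.0420082675006866 [ 0.47645682 -0.37657634  0.14      ] (array([-0.1427,  0.4502,  0.1225]), array([-0.24, -0.75, 22.26]))
```

Emit:
move_arm --commands '[{"jaw": 0.3,"translation": [-0.133,0.449,0.0],"angular": [0,0,22.3]},{"jaw": 0.3,"translation": [-0.133,0.449,0.0],"angular": [0,0,22.3]},{"jaw": 0.3,"translation": [-0.133,0.449,0.0],"angular": [0,0,22.3]},{"jaw": 0.3,"translation": [-0.133,0.449,0.0],"angular": [0,0,22.3]},{"jaw": 0.3,"translation": [-0.133,0.449,0.0],"angular": [0,0,22.3]},{"jaw": 0.3,"translation": [-0.133,0.449,0.0],"angular": [0,0,22.3]},{"jaw": 0.3,"translation": [-0.133,0.449,0.0],"angular": [0,0,22.3]},{"jaw": 0.3,"translation": [-0.133,0.449,0.0],"angular": [0,0,22.3]},{"jaw": 0.3,"translation": [-0.133,0.449,0.0],"angular": [0,0,22.3]},{"jaw": 0.3,"translation": [-0.133,0.449,0.0],"angular": [0,0,22.3]},{"jaw": 0.3,"translation": [-0.133,0.449,0.0],"angular": [0,0,22.3]},{"jaw": 0.3,"translation": [-0.133,0.449,0.0],"angular": [0,0,22.3]},{"jaw": 0.3,"translation": [-0.133,0.449,0.03],"angular": [0,0,22.3]},{"jaw": 0.3,"translation": [-0.133,0.449,0.06],"angular": [0,0,22.3]},{"jaw": 0.3,"translation": [-0.133,0.449,0.09],"angular": [0,0,22.3]},{"jaw": 0.3,"translation": [-0.133,0.449,0.12],"angular": [0,0,22.3]},{"jaw": 0.3,"translation": [-0.133,0.449,0.12],"angular": [0,0,22.3]},{"jaw": 0.3,"translation": [-0.133,0.449,0.12],"angular": [0,0,22.3]}]'

```text
t: 6.47
eef_pos: [0.4751, -0.3743, 0.139]
tool_rot: [[0.879, -0.476, -0.004], [-0.476, -0.879, 0.004], [-0.005, -0.002, -1.0]]
contact_force: [0.3, -0.3, -0.2]
finger_gap: 0.0661
```

```bash
python3 - <<'E'
from h import *
from bench import telemetry,cams
import pickle
o=telemetry.get_obs();th=np.deg2rad(61.5);u_=np.array([np.cos(th),np.sin(th),0])
c=cams.camera("wrist");im=c["color"][:,:,::-1].copy()
ctr=np.array([.486,-.359,.014])
for s in(-.052,-.02,.007,.052):
    u,v=proj(c,ctr+s*u_+[0,0,.014]);cv2.circle(im,(int(u),int(v)),3,(0,0,255),-1)
cv2.imwrite("pics/w4.png",im)
for n in("side","top"):
    c=cams.camera(n);pickle.dump(c,open(f"pics/{n}4.pkl","wb"))
    r=(100,310,240,440) if n=="side" else (130,310,190,370)
    cv2.imwrite(f"pics/{n}4.png",cv2.resize(c["color"][r[0]:r[1],r[2]:r[3]],None,fx=2.8,fy=2.8)[:,:,::-1])
g=ctr-.02*u_;g[2]=.007
print(o["t"],o["eef_pos"],o["finger_gap"],delta(o,g,th-np.pi/2))
# cloud of the open box, in box frame: height profile vs x in bins for |y|<.09
for n in("side","top"):
    W=cloud(pickle.load(open(f"pics/{n}4.pkl","rb"))).reshape(-1,3);L=(W-ORG)@RB
    for x in np.arange(-.165,.03,.01):
        q=L[(abs(L[:,0]-x)<.005)&(abs(L[:,1])<.09)];print(n,x.round(3),len(q),np.percentile(q[:,2],[5,50,95]).round(3) if len(q) else "")
E
```

```text
6.4667 [ 0.47513087 -0.37425571  0.13904244] 0.06614039822029583 (array([0.0029, 0.0017, 0.132 ]), array([-0.11,  0.29,  0.07]))
side -0.165 303 [-0.005 -0.     0.004]
side -0.155 214 [-0.003  0.002  0.02 ]
side -0.145 310 [0.013 0.017 0.022]
side -0.135 335 [0.004 0.01  0.02 ]
side -0.125 286 [0.003 0.008 0.012]
side -0.115 283 [0.003 0.007 0.011]
side -0.105 280 [0.003 0.008 0.012]
side -0.095 283 [0.003 0.008 0.012]
side -0.085 277 [0.004 0.008 0.012]
side -0.075 268 [0.004 0.008 0.012]
side -0.065 274 [0.004 0.008 0.011]
side -0.055 270 [0.004 0.008 0.011]
side -0.045 274 [0.005 0.012 0.025]
side -0.035 273 [0.004 0.008 0.012]
side -0.025 265 [0.004 0.008 0.012]
side -0.015 237 [0.004 0.008 0.011]
side -0.005 160 [0.158 0.162 0.166]
side 0.005 390 [0.161 0.164 0.167]
side 0.015 390 [0.156 0.161 0.165]
side 0.025 396 [0.158 0.162 0.165]
top -0.165 415 [-0.001  0.002  0.005]
top -0.155 484 [-0.001  0.004  0.021]
top -0.145 420 [0.017 0.02  0.023]
top -0.135 363 [0.007 0.011 0.022]
top -0.125 407 [0.007 0.01  0.013]
top -0.115 405 [0.007 0.01  0.012]
top -0.105 406 [0.007 0.01  0.013]
top -0.095 396 [0.007 0.01  0.013]
top -0.085 401 [0.007 0.01  0.013]
top -0.075 399 [0.007 0.01  0.013]
top -0.065 389 [0.007 0.01  0.013]
top -0.055 391 [0.007 0.01  0.013]
top -0.045 385 [0.008 0.018 0.026]
top -0.035 387 [0.007 0.01  0.013]
top -0.025 377 [0.007 0.01  0.013]
top -0.015 380 [0.007 0.01  0.013]
top -0.005 682 [0.007 0.012 0.167]
top 0.005 1045 [0.008 0.04  0.168]
top 0.015 861 [0.011 0.161 0.166]
top 0.025 852 [0.011 0.162 0.166]
```

View pics/w4.png

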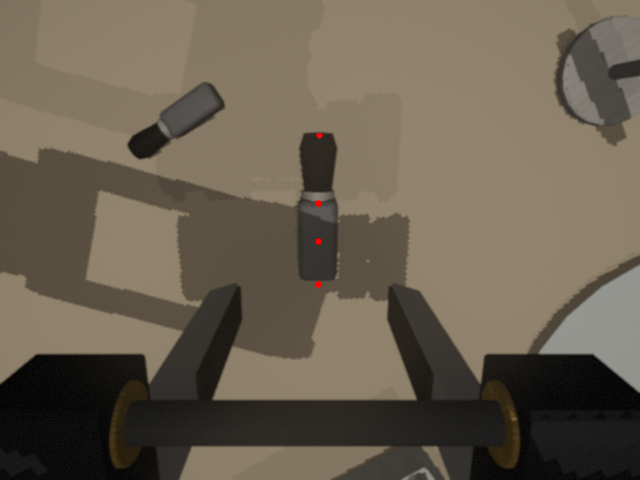

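View pics/top4.png

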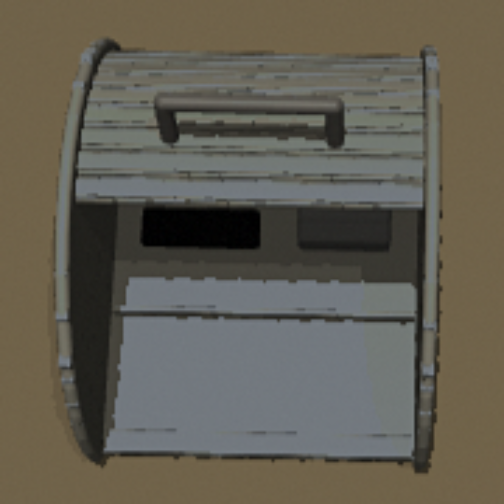

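Wrist view: the large brush (318,205), its handle (318,240) and the projected points agree within 3 mm, centred in the open jaws. Top view: the compartment is empty, with the sill and rib where expected. Grasp.

Emit:
move_arm --commands '[{"jaw": 0.3,"translation": [0.003,0.001,0.035],"angular": [0,0,0]},{"jaw": 0.3,"translation": [0.003,0.001,0.065],"angular": [0,0,0]},{"jaw": 0.3,"translation": [0.003,0.001,0.09],"angular": [0,0,0]},{"jaw": 0.3,"translation": [0.003,0.001,0.11],"angular": [0,0,0]},{"jaw": 0.3,"translation": [0.003,0.001,0.12],"angular": [0,0,0]},{"jaw": 0.3,"translation": [0.003,0.001,0.127],"angular": [0,0,0]},{"jaw": 0.5,"translation": [0.003,0.001,0.127],"angular": [0,0,0]},{"jaw": 1,"translation": [0.003,0.001,0.127],"angular": [0,0,0]},{"jaw": 1,"translation": [0.003,0.001,0.127],"angular": [0,0,0]},{"jaw": 1,"translation": [0.003,0.001,0.127],"angular": [0,0,0]},{"jaw": 1,"translation": [0.003,0.001,0.127],"angular": [0,0,0]},{"jaw": 1,"translation": [0.003,0.001,0.127],"angular": [0,0,0]}]'

```text
t: 7.62
eef_pos: [0.4784, -0.3787, 0.0148]
tool_rot: [[0.879, -0.477, 0.001], [-0.477, -0.879, -0.001], [0.001, 0.0, -1.0]]
contact_force: [0.2, -0.5, 0.3]
finger_gap: 0.0294
```

Emit:
move_arm --commands '[{"jaw": 1,"translation": [0,0,-0.01],"angular": [0,0,0]},{"jaw": 1,"translation": [0,0,-0.03],"angular": [0,0,0]},{"jaw": 1,"translation": [0,0,-0.06],"angular": [0,0,0]},{"jaw": 1,"translation": [0,0,-0.09],"angular": [0,0,0]},{"jaw": 1,"translation": [0,0,-0.12],"angular": [0,0,0]},{"jaw": 1,"translation": [0,0,-0.15],"angular": [0,0,0]},{"jaw": 1,"translation": [0,0,-0.18],"angular": [0,0,0]},{"jaw": 1,"translation": [0,0,-0.2],"angular": [0,0,0]},{"jaw": 1,"translation": [0,0,-0.2],"angular": [0,0,0]}]'

```text
t: 8.37
eef_pos: [0.48, -0.38, 0.2213]
tool_rot: [[0.879, -0.477, 0.009], [-0.477, -0.879, -0.008], [0.012, 0.003, -1.0]]
contact_force: [0.8, -0.1, -0.1]
finger_gap: 0.0279
```

```bash
python3 - <<'E'
from h import *
from bench import telemetry,cams
o=telemetry.get_obs()
c=cams.camera("wrist");cv2.imwrite("pics/w5.png",c["color"][:,:,::-1])
c=cams.camera("side");cv2.imwrite("pics/s5.png",cv2.resize(c["color"][280:480,150:400],None,fx=3,fy=3)[:,:,::-1])
# place: brush centre at box (-.110, 0): TCP offset from brush centre is -20 mm along brush axis (box +y)
g=b2w([-.110,-.020,.215]);print(o["t"],o["eef_pos"],o["finger_gap"],g,delta(o,g,YAW))
E
```

```text
8.3667 [ 0.47998908 -0.38003203  0.2213384 ] 0.02794293450588719 [0.53309754 0.04940229 0.215     ] (array([-0.158 , -0.4029,  0.0032]), array([  0.31,  -0.63, -22.36]))
```

View pics/w5.png

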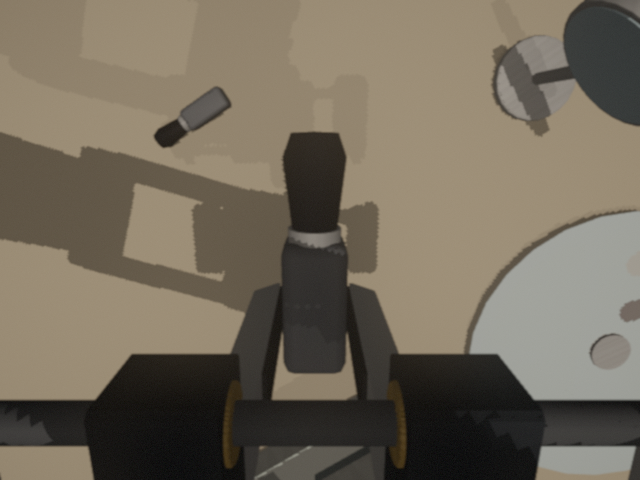

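View pics/s5.png

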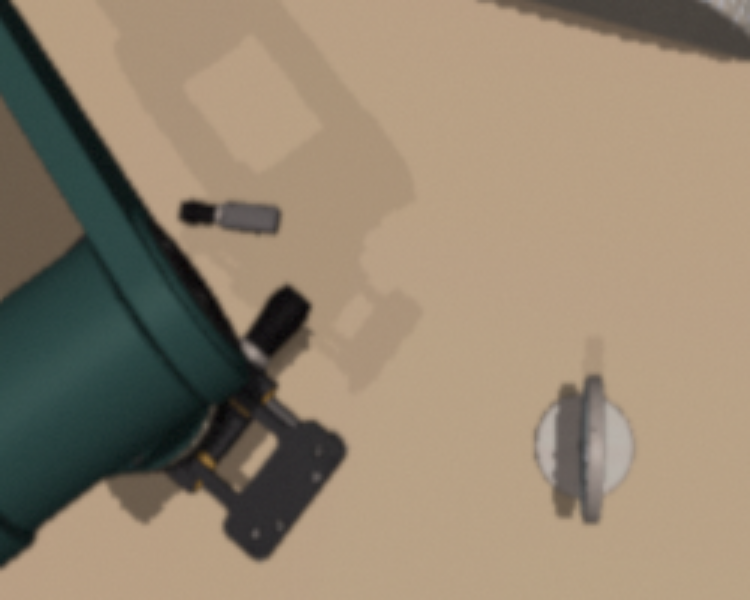

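Emit:
move_arm --commands '[{"jaw": 1,"translation": [-0.157,-0.402,-0.01],"angular": [0,0,-22.4]},{"jaw": 1,"translation": [-0.157,-0.402,-0.01],"angular": [0,0,-22.4]},{"jaw": 1,"translation": [-0.157,-0.402,-0.01],"angular": [0,0,-22.4]},{"jaw": 1,"translation": [-0.157,-0.402,-0.01],"angular": [0,0,-22.4]},{"jaw": 1,"translation": [-0.157,-0.402,-0.01],"angular": [0,0,-22.4]},{"jaw": 1,"translation": [-0.157,-0.402,-0.01],"angular": [0,0,-22.4]},{"jaw": 1,"translation": [-0.157,-0.402,-0.01],"angular": [0,0,-22.4]},{"jaw": 1,"translation": [-0.157,-0.402,-0.01],"angular": [0,0,-22.4]},{"jaw": 1,"translation": [-0.157,-0.402,-0.01],"angular": [0,0,-22.4]},{"jaw": 1,"translation": [-0.157,-0.402,-0.01],"angular": [0,0,-22.4]},{"jaw": 1,"translation": [-0.157,-0.402,-0.01],"angular": [0,0,-22.4]},{"jaw": 1,"translation": [-0.157,-0.402,-0.01],"angular": [0,0,-22.4]},{"jaw": 1,"translation": [-0.157,-0.402,-0.01],"angular": [0,0,-22.4]},{"jaw": 1,"translation": [-0.157,-0.402,-0.01],"angular": [0,0,-22.4]},{"jaw": 1,"translation": [-0.157,-0.402,-0.01],"angular": [0,0,-22.4]}]'

```text
t: 9.72
eef_pos: [0.5313, 0.0485, 0.2227]
tool_rot: [[0.994, -0.108, -0.002], [-0.108, -0.994, -0.001], [-0.002, 0.001, -1.0]]
contact_force: [-0.1, -1.0, -0.7]
finger_gap: 0.0278
```

```bash
python3 - <<'E'
from h import *
from bench import telemetry,cams
o=telemetry.get_obs()
c=cams.camera("wrist");cv2.imwrite("pics/w6.png",c["color"][:,:,::-1])
W=cloud(c);
for v in range(130,380,25):
    p=W[v,316];print(v,w2b(p).round(4))
print(o["t"],o["eef_pos"],w2b(o["eef_pos"]),o["finger_gap"],delta(o,b2w([-.110,-.020,.0228]),YAW))
E
```

```text
130 [-0.1107  0.051   0.0066]
155 [-0.1112  0.0451  0.2331]
180 [-0.1112  0.0355  0.2331]
205 [-0.1112  0.0253  0.2316]
230 [-0.1112  0.015   0.2316]
255 [-0.1113  0.0052  0.2345]
280 [-0.1113 -0.0053  0.2352]
305 [-0.1113 -0.0162  0.2357]
330 [-0.1113 -0.0282  0.2346]
355 [-0.1113 -0.0406  0.234 ]
9.7167 [0.53126025 0.04848337 0.22273162] [-0.11172924 -0.02110896  0.22273162] 0.027784035190714835 (array([ 0.0021, -0.0013,  0.1999]), array([ 0.05,  0.11, -0.08]))
```

View pics/w6.png

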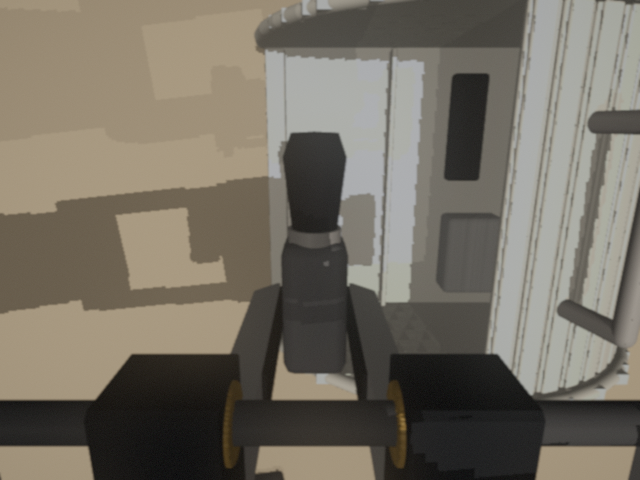

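Wrist view: brush level (top 12 mm above the TCP throughout), lengthwise over the empty compartment at box x -0.111, y about 0. Lower it.

Emit:
move_arm --commands '[{"jaw": 1,"translation": [0.001,-0.001,0.035],"angular": [0,0,0]},{"jaw": 1,"translation": [0.001,-0.001,0.07],"angular": [0,0,0]},{"jaw": 1,"translation": [0.001,-0.001,0.1],"angular": [0,0,0]},{"jaw": 1,"translation": [0.001,-0.001,0.13],"angular": [0,0,0]},{"jaw": 1,"translation": [0.001,-0.001,0.155],"angular": [0,0,0]},{"jaw": 1,"translation": [0.001,-0.001,0.17],"angular": [0,0,0]},{"jaw": 1,"translation": [0.001,-0.001,0.18],"angular": [0,0,0]},{"jaw": 1,"translation": [0.001,-0.001,0.188],"angular": [0,0,0]},{"jaw": 1,"translation": [0.001,-0.001,0.192],"angular": [0,0,0]},{"jaw": 1,"translation": [0.001,-0.001,0.195],"angular": [0,0,0]},{"jaw": 1,"translation": [0.001,-0.001,0.195],"angular": [0,0,0]}]'

```text
t: 10.68
eef_pos: [0.5333, 0.0505, 0.0293]
tool_rot: [[0.994, -0.106, 0.001], [-0.106, -0.994, -0.0], [0.001, 0.0, -1.0]]
contact_force: [-0.0, 0.3, -0.6]
finger_gap: 0.0278
```

No contact yet, and the bottom should be about 5 mm above the floor. Lower slowly in small steps.

Emit:
move_arm --commands '[{"jaw": 1,"translation": [0,0,0.001],"angular": [0,0,0]},{"jaw": 1,"translation": [0,0,0.002],"angular": [0,0,0]},{"jaw": 1,"translation": [0,0,0.003],"angular": [0,0,0]},{"jaw": 1,"translation": [0,0,0.0035],"angular": [0,0,0]},{"jaw": 1,"translation": [0,0,0.0035],"angular": [0,0,0]}]'

```text
t: 11.1
eef_pos: [0.5328, 0.0508, 0.0254]
tool_rot: [[0.994, -0.105, 0.0], [-0.105, -0.994, -0.0], [0.0, 0.0, -1.0]]
contact_force: [-0.2, 0.0, -1.0]
finger_gap: 0.0278
```

Emit:
move_arm --commands '[{"jaw": 1,"translation": [0,0,0.001],"angular": [0,0,0]},{"jaw": 1,"translation": [0,0,0.002],"angular": [0,0,0]},{"jaw": 1,"translation": [0,0,0.002],"angular": [0,0,0]},{"jaw": 1,"translation": [0,0,0.002],"angular": [0,0,0]}]'

```text
t: 11.43
eef_pos: [0.5327, 0.0507, 0.0232]
tool_rot: [[0.994, -0.106, -0.0], [-0.106, -0.994, -0.0], [-0.0, 0.0, -1.0]]
contact_force: [-0.4, 0.3, -0.2]
finger_gap: 0.028
```

```bash
python3 - <<'E'
from h import *
from bench import telemetry,cams
c=cams.camera("wrist");cv2.imwrite("pics/w7.png",c["color"][:,:,::-1]);W=cloud(c)
for v in range(130,380,25):print(v,w2b(W[v,316]).round(4),w2b(W[v,250]).round(4))
o=telemetry.get_obs();print(o["contact_force"],o["eef_pos"])
E
```

```text
130 [-0.1101  0.0564  0.0074] [-0.1376  0.0565  0.017 ]
155 [-0.1102  0.0475  0.0342] [-0.138   0.0463  0.0172]
180 [-0.1102  0.0379  0.0339] [-0.1383  0.0359  0.0179]
205 [-0.1101  0.0278  0.0329] [-0.1388  0.025   0.0177]
230 [-0.1101  0.0172  0.0314] [-0.1392  0.0138  0.0177]
255 [-0.1101  0.0078  0.0356] [-0.1395  0.0027  0.0189]
280 [-0.1101 -0.003   0.0354] [-0.1401 -0.0094  0.0182]
305 [-0.1101 -0.0141  0.0355] [-0.136  -0.0093  0.0465]
330 [-0.1101 -0.0249  0.0368] [-0.1327 -0.0085  0.0691]
355 [-0.1101 -0.0369  0.0367] [-0.1305 -0.009   0.0847]
[-0.23143808 -0.39909827 -1.0281806 ] [0.53278785 0.05074592 0.02329982]
```

View pics/w7.png

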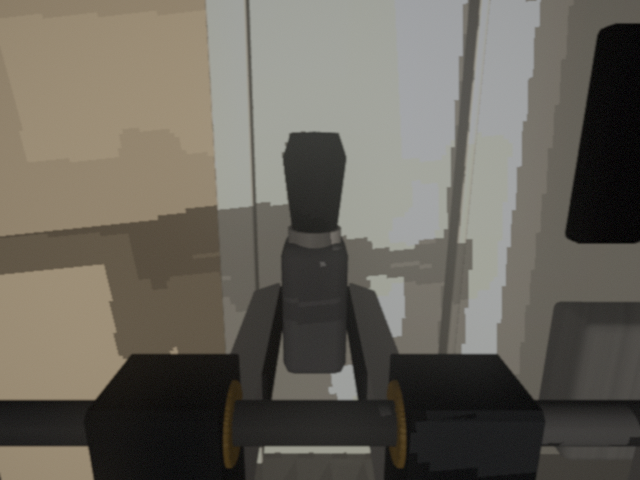

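The brush top is at 36 mm, i.e. resting on the 8 mm floor, between the sill (250) and rib (465) columns. Release gently.

Emit:
move_arm --commands '[{"jaw": 0.66,"translation": [0,0,0],"angular": [0,0,0]},{"jaw": 0.6,"translation": [0,0,0],"angular": [0,0,0]},{"jaw": 0.55,"translation": [0,0,0],"angular": [0,0,0]},{"jaw": 0.52,"translation": [0,0,0],"angular": [0,0,0]},{"jaw": 0.52,"translation": [0,0,0],"angular": [0,0,0]},{"jaw": 0.52,"translation": [0,0,-0.01],"angular": [0,0,0]},{"jaw": 0.52,"translation": [0,0,-0.03],"angular": [0,0,0]},{"jaw": 0.52,"translation": [0,0,-0.06],"angular": [0,0,0]},{"jaw": 0.52,"translation": [0,0,-0.1],"angular": [0,0,0]},{"jaw": 0.52,"translation": [0,0,-0.14],"angular": [0,0,0]},{"jaw": 0.52,"translation": [0,0,-0.18],"angular": [0,0,0]},{"jaw": 0.52,"translation": [0,0,-0.21],"angular": [0,0,0]},{"jaw": 0.6,"translation": [0,0,-0.24],"angular": [0,0,0]},{"jaw": 0.66,"translation": [0,0,-0.25],"angular": [0,0,0]},{"jaw": 0.66,"translation": [0,0,-0.25],"angular": [0,0,0]}]'

```text
t: 12.73
eef_pos: [0.5342, 0.0508, 0.2776]
tool_rot: [[0.994, -0.106, 0.008], [-0.106, -0.994, -0.0], [0.008, -0.001, -1.0]]
contact_force: [0.6, -0.6, 0.5]
finger_gap: 0.0325
```

```bash
python3 - <<'E'
from h import *
from bench import telemetry,cams
o=telemetry.get_obs()
c=cams.camera("wrist");im=c["color"][:,:,::-1].copy()
for y in(-.055,0,.055):
    u,v=proj(c,b2w(bar(1.47)+[0,y,0]));cv2.circle(im,(int(u),int(v)),3,(0,0,255),-1)
cv2.imwrite("pics/w8.png",im)
g=c["color"].astype(int).max(2);W=(cloud(c)-ORG)@RB
m=(W[...,2]>.022)&(W[...,2]<.045)&(W[...,0]>-.134)&(W[...,0]<-.052)&(abs(W[...,1])<.11)
P=W[m];print(len(P),P.mean(0),cv2.minAreaRect((P[:,:2]*1000).astype(np.float32)))
c=cams.camera("side");cv2.imwrite("pics/s8.png",cv2.resize(c["color"][100:310,220:440],None,fx=2.8,fy=2.8)[:,:,::-1])
print(o["t"],o["eef_pos"],o["finger_gap"],delta(o,b2w(bar(1.47))+[0,0,.08],YAW),delta(o,b2w(bar(1.47))+[0,0,-.013],YAW))
E
```

```text
2698 [-0.11030665  0.00327062  0.03307138] ((-110.55726623535156, 3.5252418518066406), (27.719017028808594, 103.77191925048828), 0.5852627158164978)
12.7333 [0.53416106 0.05079159 0.27764496] 0.03254285078463381 (array([ 0.1622, -0.0184,  0.0045]), array([-0.04, -0.45,  0.04])) (array([ 0.1614, -0.0183,  0.0975]), array([-0.04, -0.45,  0.04]))
```

View pics/w8.png

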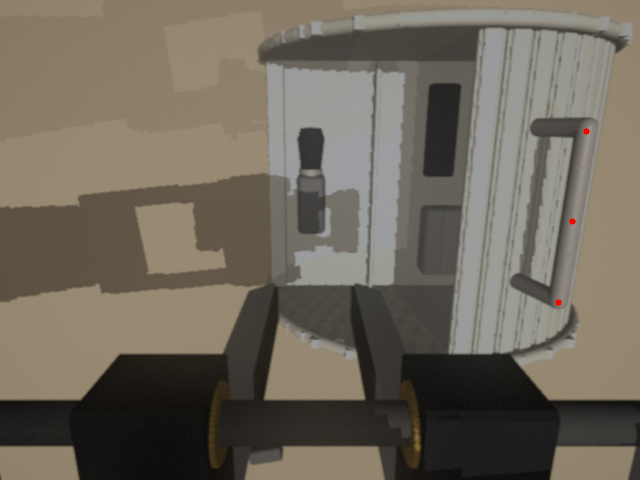

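View pics/s8.png

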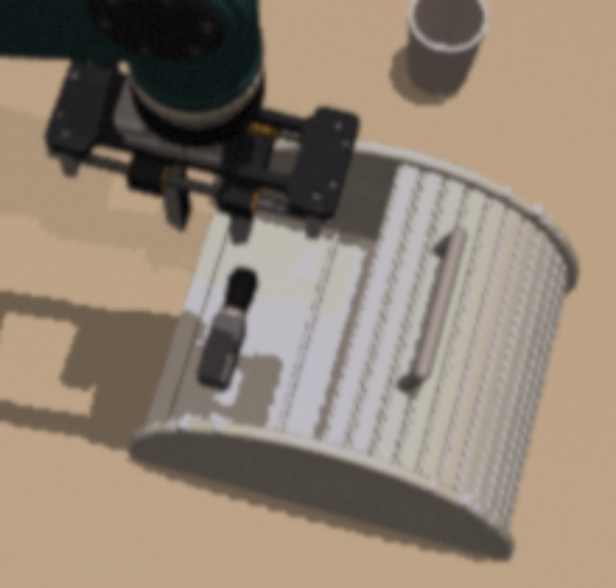

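Brush released at box (-0.110, 0.004), 0.6° off, flat. The bar is at wrist (574,220), where predicted. Go back to the bar.

Emit:
move_arm --commands '[{"jaw": 0.66,"translation": [0.04,-0.004,0],"angular": [0,0,0]},{"jaw": 0.66,"translation": [0.08,-0.009,0],"angular": [0,0,0]},{"jaw": 0.66,"translation": [0.12,-0.013,0],"angular": [0,0,0]},{"jaw": 0.66,"translation": [0.15,-0.017,0],"angular": [0,0,0]},{"jaw": 0.66,"translation": [0.163,-0.018,0],"angular": [0,0,0]},{"jaw": 0.66,"translation": [0.163,-0.018,0],"angular": [0,0,0]},{"jaw": 0.66,"translation": [0.163,-0.018,0],"angular": [0,0,0]}]'

```text
t: 13.42
eef_pos: [0.6962, 0.0514, 0.2688]
tool_rot: [[0.994, -0.106, -0.008], [-0.106, -0.994, -0.0], [-0.008, 0.001, -1.0]]
contact_force: [1.3, 0.1, 0.5]
finger_gap: 0.0322
```

```bash
python3 - <<'E'
from h import *
from bench import telemetry,cams
o=telemetry.get_obs()
print(o["eef_pos"],delta(o,b2w(bar(1.47))+[0,0,-.014],YAW))
for n in("side","top"):
    c=cams.camera(n);W=(cloud(c)-ORG)@RB
    q=W[(W[...,2]>.19)&(W[...,2]<.206)&(abs(W[...,1])<.055)&(abs(W[...,0]-.055)<.04)];print(n,len(q),np.percentile(q,[5,50,95],axis=0).round(4) if len(q) else "")
print(bar(1.47))
E
```

```text
[0.69615506 0.05138626 0.26876419] (array([ 0.0018, -0.0008,  0.0883]), array([0.05, 0.43, 0.03]))
side 303 [[ 0.0475 -0.0502  0.1949]
 [ 0.0529 -0.0027  0.1988]
 [ 0.0584  0.0468  0.2027]]
top 0 
[0.05308727 0.         0.19443284]
```

Bar measured at x 0.053 and z about 0.195, as predicted. Descend and pinch.

Emit:
move_arm --commands '[{"jaw": 0.66,"translation": [0.001,0,0.03],"angular": [0,0,0]},{"jaw": 0.66,"translation": [0.001,0,0.055],"angular": [0,0,0]},{"jaw": 0.66,"translation": [0.001,0,0.075],"angular": [0,0,0]},{"jaw": 0.66,"translation": [0.001,0,0.085],"angular": [0,0,0]},{"jaw": 0.66,"translation": [0.001,0,0.088],"angular": [0,0,0]},{"jaw": 0.66,"translation": [0.001,0,0.088],"angular": [0,0,0]},{"jaw": 0.66,"translation": [0.001,0,0.088],"angular": [0,0,0]}]'

```text
t: 14.1
eef_pos: [0.6981, 0.0514, 0.1874]
tool_rot: [[0.994, -0.106, 0.003], [-0.106, -0.994, -0.0], [0.003, -0.0, -1.0]]
contact_force: [0.8, 0.3, 0.1]
finger_gap: 0.0316
```

Emit:
move_arm --commands '[{"jaw": 0.9,"translation": [0,0,0],"angular": [0,0,0]},{"jaw": 1,"translation": [0,0,0],"angular": [0,0,0]},{"jaw": 1,"translation": [0,0,0],"angular": [0,0,0]},{"jaw": 1,"translation": [0,0,0],"angular": [0,0,0]},{"jaw": 1,"translation": [0,0,0],"angular": [0,0,0]}]'

```text
t: 14.52
eef_pos: [0.6982, 0.0514, 0.1864]
tool_rot: [[0.994, -0.106, 0.002], [-0.106, -0.994, -0.0], [0.002, -0.0, -1.0]]
contact_force: [0.0, 0.8, 0.7]
finger_gap: 0.0111
```

```bash
python3 - <<'E'
from h import *
from bench import telemetry
o=telemetry.get_obs();p=w2b(o["eef_pos"]);print(o["t"],p,o["contact_force"],o["finger_gap"])
a0=1.468
A=np.linspace(a0,0,20)[1:]
for i,a in enumerate(A):
    d=bar(a)-bar(a0);print(a.round(3),np.round(d,4),"second half rel",np.round(bar(a)-bar(A[9]),4) if i>9 else "")
E
```

```text
14.5167 [ 0.05391478 -0.00049719  0.18644739] [0.04438665 0.84849438 0.68274255] 0.011104176875119904
1.391 [-0.0142  0.      0.0035] second half rel 
1.313 [-0.0287  0.      0.0059] second half rel 
1.236 [-0.0433  0.      0.0072] second half rel 
1.159 [-0.058   0.      0.0074] second half rel 
1.082 [-0.0727  0.      0.0064] second half rel 
1.004 [-0.0872  0.      0.0043] second half rel 
0.927 [-0.1015  0.      0.0011] second half rel 
0.85 [-0.1155  0.     -0.0032] second half rel 
0.773 [-0.1292  0.     -0.0086] second half rel 
0.695 [-0.1424  0.     -0.015 ] second half rel 
0.618 [-0.155   0.     -0.0224] second half rel [-0.0127  0.     -0.0074]
0.541 [-0.1671  0.     -0.0308] second half rel [-0.0247  0.     -0.0158]
0.464 [-0.1785  0.     -0.0401] second half rel [-0.0361  0.     -0.0251]
0.386 [-0.1891  0.     -0.0502] second half rel [-0.0467  0.     -0.0352]
0.309 [-0.1989  0.     -0.0612] second half rel [-0.0565  0.     -0.0461]
0.232 [-0.2078  0.     -0.0728] second half rel [-0.0654  0.     -0.0578]
0.155 [-0.2158  0.     -0.0851] second half rel [-0.0734  0.     -0.0701]
0.077 [-0.2229  0.     -0.098 ] second half rel [-0.0805  0.     -0.083 ]
0.0 [-0.2289  0.     -0.1114] second half rel [-0.0865  0.     -0.0963]
```

Emit:
move_arm --commands '[{"jaw": 0.7,"translation": [0,0,0],"angular": [0,0,0]},{"jaw": 0.7,"translation": [0,0,0],"angular": [0,0,0]},{"jaw": 0.7,"translation": [0,0,0.003],"angular": [0,0,0]},{"jaw": 0.7,"translation": [0,0,0.006],"angular": [0,0,0]},{"jaw": 0.7,"translation": [0,0,0.006],"angular": [0,0,0]},{"jaw": 1,"translation": [0,0,0.006],"angular": [0,0,0]},{"jaw": 1,"translation": [0,0,0.006],"angular": [0,0,0]},{"jaw": 1,"translation": [0,0,0.006],"angular": [0,0,0]},{"jaw": 1,"translation": [0,0,0.006],"angular": [0,0,0]},{"jaw": 1,"translation": [0,0,0.006],"angular": [0,0,0]}]'

```text
t: 15.35
eef_pos: [0.698, 0.0513, 0.1794]
tool_rot: [[0.994, -0.106, 0.0], [-0.106, -0.994, -0.0], [0.0, 0.0, -1.0]]
contact_force: [1.5, 0.3, -1.0]
finger_gap: 0.0111
```

Emit:
move_arm --commands '[{"jaw": 1,"translation": [-0.0142,0,-0.0035],"angular": [0,0,0]},{"jaw": 1,"translation": [-0.0287,0,-0.0059],"angular": [0,0,0]},{"jaw": 1,"translation": [-0.0433,0,-0.0072],"angular": [0,0,0]},{"jaw": 1,"translation": [-0.058,0,-0.0074],"angular": [0,0,0]},{"jaw": 1,"translation": [-0.0727,0,-0.0064],"angular": [0,0,0]},{"jaw": 1,"translation": [-0.0872,0,-0.0043],"angular": [0,0,0]},{"jaw": 1,"translation": [-0.1015,0,-0.0011],"angular": [0,0,0]},{"jaw": 1,"translation": [-0.1155,0,0.0032],"angular": [0,0,0]},{"jaw": 1,"translation": [-0.1292,0,0.0086],"angular": [0,0,0]},{"jaw": 1,"translation": [-0.1424,0,0.015],"angular": [0,0,0]},{"jaw": 1,"translation": [-0.1424,0,0.015],"angular": [0,0,0]}]'

```text
t: 16.27
eef_pos: [0.5545, 0.0672, 0.1651]
tool_rot: [[0.994, -0.105, -0.0], [-0.105, -0.994, 0.001], [-0.0, -0.001, -1.0]]
contact_force: [-3.1, 1.5, 3.4]
finger_gap: 0.0113
```

Emit:
move_arm --commands '[{"jaw": 1,"translation": [-0.0127,0,0.0074],"angular": [0,0,0]},{"jaw": 1,"translation": [-0.0247,0,0.0158],"angular": [0,0,0]},{"jaw": 1,"translation": [-0.0361,0,0.0251],"angular": [0,0,0]},{"jaw": 1,"translation": [-0.0467,0,0.0352],"angular": [0,0,0]},{"jaw": 1,"translation": [-0.0565,0,0.0461],"angular": [0,0,0]},{"jaw": 1,"translation": [-0.0654,0,0.0578],"angular": [0,0,0]},{"jaw": 1,"translation": [-0.0734,0,0.0701],"angular": [0,0,0]},{"jaw": 1,"translation": [-0.0805,0,0.083],"angular": [0,0,0]},{"jaw": 1,"translation": [-0.084,0,0.09],"angular": [0,0,0]},{"jaw": 1,"translation": [-0.0865,0,0.0963],"angular": [0,0,0]},{"jaw": 1,"translation": [-0.087,0,0.0985],"angular": [0,0,0]},{"jaw": 1,"translation": [-0.087,0,0.0985],"angular": [0,0,0]},{"jaw": 1,"translation": [-0.087,0,0.0985],"angular": [0,0,0]}]'

```text
t: 17.35
eef_pos: [0.4692, 0.0764, 0.0654]
tool_rot: [[0.994, -0.106, -0.002], [-0.106, -0.994, 0.002], [-0.002, -0.001, -1.0]]
contact_force: [-1.8, 5.2, -0.8]
finger_gap: 0.0107
```

```bash
python3 - <<'E'
from h import *
from bench import telemetry,cams
o=telemetry.get_obs();p=w2b(o["eef_pos"]);print(o["t"],p,o["contact_force"],o["finger_gap"],bar(0),"tip-bar z at open was",.1794-.1944)
c=cams.camera("side");cv2.imwrite("pics/s9.png",cv2.resize(c["color"][100:310,220:440],None,fx=2.8,fy=2.8)[:,:,::-1])
E
```

```text
17.35 [-1.76447850e-01  4.80069455e-05  6.54353978e-02] [-1.77331541  5.24327305 -0.82705832] 0.01074849118154787 [-0.17616493  0.          0.08317525] tip-bar z at open was -0.014999999999999986
```

View pics/s9.png

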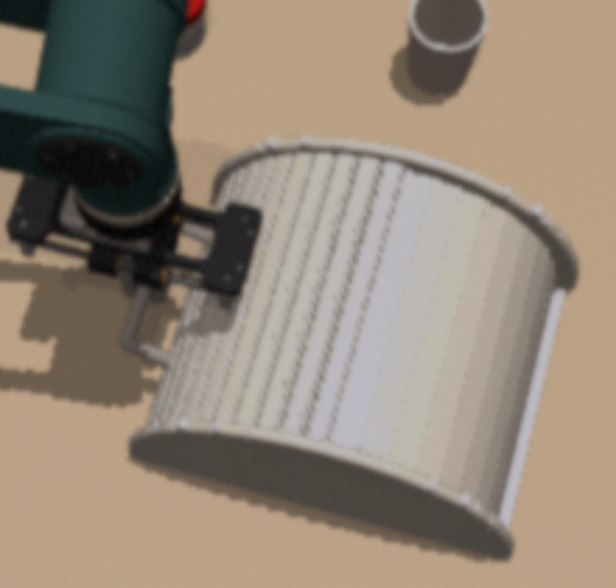

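Emit:
move_arm --commands '[{"jaw": 1,"translation": [-0.0005,0,0.001],"angular": [0,0,0]},{"jaw": 1,"translation": [-0.001,0,0.003],"angular": [0,0,0]},{"jaw": 1,"translation": [-0.001,0,0.004],"angular": [0,0,0]},{"jaw": 1,"translation": [-0.001,0,0.004],"angular": [0,0,0]}]'

```text
t: 17.73
eef_pos: [0.4692, 0.0765, 0.0652]
tool_rot: [[0.994, -0.105, 0.001], [-0.105, -0.994, 0.001], [0.001, -0.002, -1.0]]
contact_force: [-6.3, 4.1, 14.6]
finger_gap: 0.0108
```

It is against the stop: 15 N and no motion. Ease off, open, lift away.

Emit:
move_arm --commands '[{"jaw": 1,"translation": [0.0005,0,-0.002],"angular": [0,0,0]},{"jaw": 0.75,"translation": [0.0005,0,-0.003],"angular": [0,0,0]},{"jaw": 0.68,"translation": [0.0005,0,-0.003],"angular": [0,0,0]},{"jaw": 0.68,"translation": [0,0,-0.003],"angular": [0,0,0]},{"jaw": 0.68,"translation": [0,0,-0.003],"angular": [0,0,0]},{"jaw": 0.68,"translation": [0,0,-0.01],"angular": [0,0,0]},{"jaw": 0.68,"translation": [0,0,-0.025],"angular": [0,0,0]},{"jaw": 0.68,"translation": [0,0,-0.05],"angular": [0,0,0]},{"jaw": 0.68,"translation": [0,0,-0.085],"angular": [0,0,0]},{"jaw": 0.68,"translation": [0,0,-0.12],"angular": [0,0,0]},{"jaw": 0.68,"translation": [0,0,-0.16],"angular": [0,0,0]},{"jaw": 0.68,"translation": [0,0,-0.19],"angular": [0,0,0]},{"jaw": 0.68,"translation": [-0.04,0,-0.2],"angular": [0,0,0]},{"jaw": 0.68,"translation": [-0.08,0,-0.2],"angular": [0,0,0]},{"jaw": 0.68,"translation": [-0.1,0,-0.2],"angular": [0,0,0]},{"jaw": 0.68,"translation": [-0.1,0,-0.2],"angular": [0,0,0]}]'

```text
t: 19.07
eef_pos: [0.367, 0.0865, 0.2638]
tool_rot: [[0.995, -0.105, 0.003], [-0.105, -0.995, 0.0], [0.003, -0.0, -1.0]]
contact_force: [-0.5, -0.0, 0.4]
finger_gap: 0.0301
```

```bash
python3 - <<'E'
from h import *
from bench import telemetry,cams
o=telemetry.get_obs();print(o["t"],o["eef_pos"],o["contact_force"])
for n in("side","top","wrist"):
    c=cams.camera(n);cv2.imwrite(f"pics/{n}10.png",c["color"][:,:,::-1])
    W=cloud(c);L=(W-ORG)@RB;r=np.hypot(L[...,0],L[...,2]-.012)
    q=L[(r>.182)&(r<.2)&(abs(L[...,1])<.045)&(L[...,0]<-.1)&(L[...,2]>.05)&(L[...,2]<.12)]
    if len(q):print(n,"bar",len(q),np.percentile(q,[3,50,97],axis=0).round(4).tolist(),np.median(np.arctan2(q[:,2]-.012,-q[:,0]))-np.deg2rad(22))
    Wt=W.reshape(-1,3)
    for nm,x0,y0 in(("jar",.437,.352),("tumbler",.675,.353),("mirror",.705,-.372)):
        k=Wt[(np.hypot(Wt[:,0]-x0,Wt[:,1]-y0)<.07)&(Wt[:,2]>.03)]
        if len(k)>50: print(n,nm,k.min(0).round(3),k.max(0).round(3))
E
```

```text
19.0667 [0.36698956 0.08649341 0.26380533] [-0.48113331 -0.00188132  0.41023511]
side bar 202 [[-0.1811, -0.0425, 0.0818], [-0.1747, -0.0006, 0.0874], [-0.1699, 0.0423, 0.0919]] 0.02385779610407346
side jar [0.407 0.321 0.031] [0.467 0.383 0.075]
side tumbler [0.642 0.316 0.03 ] [0.708 0.387 0.094]
side mirror [ 0.694 -0.417  0.073] [ 0.715 -0.329  0.161]
top bar 89 [[-0.1809, -0.044, 0.087], [-0.1767, -0.0305, 0.0896], [-0.1711, -0.0172, 0.0926]] 0.030355413806368137
top jar [0.409 0.324 0.031] [0.466 0.382 0.074]
top tumbler [0.641 0.32  0.03 ] [0.708 0.388 0.096]
top mirror [ 0.694 -0.414  0.03 ] [ 0.714 -0.327  0.162]
wrist bar 1518 [[-0.1825, -0.042, 0.0829], [-0.1781, 0.002, 0.0876], [-0.1718, 0.0424, 0.0896]] 0.020287679163826566
```

View pics/top10.png

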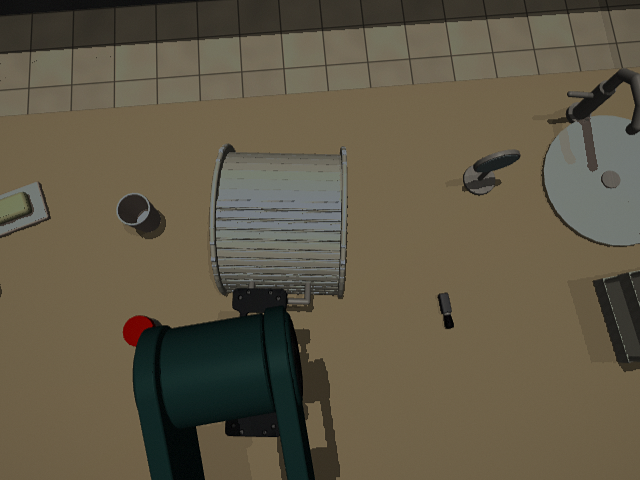

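View pics/side10.png

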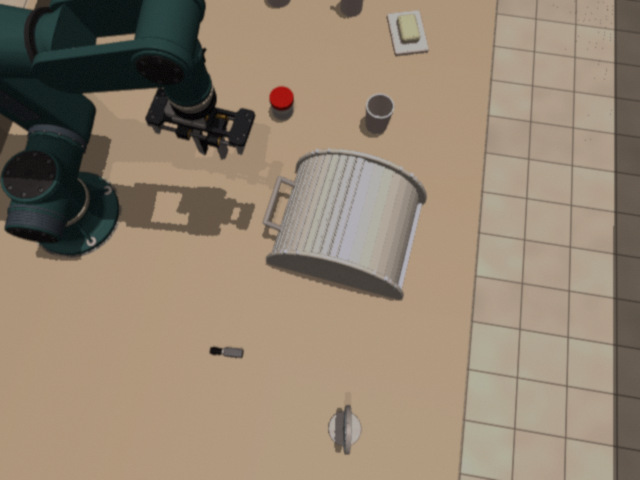

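```bash
python3 -c "
from bench import ticket
print(ticket.hand_in())"
```

```text
the job is handed in; nothing more can be done
None
```

The shaving brush is in the front compartment of the roll-top box with the cover closed over it, and the job is handed in. The robot's clock stood at about 19 s of the 67 s allowed.

- **Cover opened:** I rolled it back by its bar to about 1.47 rad. It had started about 0.31 rad ajar.
- **Brush placed:** I picked the larger of the two brushes, gripped it by the handle and lowered it until its top read 36 mm, which means it was resting on the floor. After release it lay flat at box x -0.110 m, y +0.004 m, 0.6° off the box's y axis. I could not look at it again once the cover was shut.
- **Cover closed:** I pressed it against its stop with about 15 N and it did not move further. The three cameras put the bar at 0.02 to 0.03 rad, which leans high because they mostly see the top of the bar. This is within the 0.05 rad limit.
- **Bystanders:** The jar, mirror and tumbler measured the same as at the start, within about 2 mm.
- **Robot:** The gripper was clear of everything, with the wrist force near zero.

No check failed. The only disagreement was a 2 mm difference in height between the top and side cameras.

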